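Put the breakfast things back on their matching pads

ROBOT

A 7-joint arm with a two-finger parallel gripper is mounted at the origin on the work surface. World frame = base frame: x ahead of the robot, y to its left, z up, the work surface at z = 0. Lengths are in m, angles in degrees, forces in N, time in s.
With the tool pointing down it reaches from about 0.425 to 0.875 m from the base axis. Payload 4.7 kg.
Tool frame: the origin (TCP) lies on the mounting face of the last link; the fingertips stand 182 mm ahead of it and the grasp point (between the pads) lies 164 mm ahead of it; z points along the fingers, x is the direction in which the jaws open and shut, and the axes are right-handed (so a half turn about z gives the same grasp; the last joint's range is limited). The gripper opens to 87 mm and grips with 3 to 60 N. Pads are 19 mm wide; open, the fingers measure 117 mm over their backs; the gripper's body (75 mm by 190 mm) begins 51 mm behind the grasp point.
Start: joints at [68.99, 18.392, -4.016, 83.108, 1.295, 78.541, -3.26], TCP at [0.242, -0.603, 0.405] pointing down, gripper open.
Joint ranges: [-163.93, 163.93], [-17.29, 119.83], [-79.2, 71.16], [3.27, 140.29], [-89.18, 269.18], [5.43, 117.66], [-154.24, 154.24]. Speed limits (degrees/s): [147.25, 147.25, 180, 180, 180, 180, 180].

INTERFACE

Orientations are given as [roll, pitch, yaw] about the fixed x, y, z axes, in that order (R = Rz(yaw) Ry(pitch) Rx(roll)).
In Python, from cell import status, cams, env, outline_of, landmark_of gives the robot as it stands. The module is installed in compiled form; this text tells all that it offers.
- The arm moves only by the tool jog_arm, never from a script. Its argument "rows" is a list of rows, each a list of 7 numbers: the closure, from 0 (fully open) to 1 (shut), then the shift along the tool's x, y, z in m, then the turn, a rotation vector about the tool's x, y, z in degrees. A call has 1 to 12 rows; each row shifts and turns the commanded pose from where the row before left it, along the tool's axes as they then stand; what a row does not reach is not made up. A row lasts 1/12 s, in which the tool goes at most 41.7 mm and 7.16 degrees, less where a joint would pass 70% of its speed; a pose out of reach is approached as far as the arm can. A call with a gripper value outside its range is refused whole. The fingers move at their own pace and stop on an object; "grip_force" is the grip in N (left out, the last holds). Time passes only in rows, so rows that do not move let the fingers close. It gives the time, the measured TCP pose, the force and the opening at its end, in the units of the state.
- status.get_obs(): the state, without advancing time (a new reading comes with each control period).
- cams.read_camera(name): name is "scene" or "top" or "wrist"; returns (picture, depth): 400x640x3 uint8, red, green, blue; 400x640 float32, m along the optical axis (not along the pixel's ray), 0 where there is no reading.
- cams.camera_params(name): a dict with "vfov" (degrees; the focal length in pixels is half the picture's height over the tangent of half this angle, whatever the lens; pixels are square), "cx", "cy" (the principal point, pixels), "k1" (the pictures are not rectified: a ray, as slopes to the right and down, at radius r is drawn at 1 + k1 r^2 times it, then the intrinsics apply), "eye" and "attitude" of the camera in the world. Camera axes: x right, y up, looking along -z (the intrinsics and any distortion apply to the point x, -y, -z); pixel columns grow to the right and rows downward; lengths in m; the calibration is good to about 2 mm. A picture is of the moment at which its call begins: read the wrist's pose just before it. camera_params takes no time and is no camera call; for the wrist camera it gives the pose at the moment of the call.
- env.sign_off(): hands the job in, once; it reports no verdict.
Trained networks look in the newest picture that a camera, given by its name, has taken for a name from the list of things; names that differ only in an ending like _2 or _b are one class to them, and where a whole thing is asked for, a point or a joint stands for the part that bears it (a point fixed in the world has none). Each returns a list of dicts, best first, with "conf" (0 to 1); they miss things now and then, are a little off and sometimes report something else, mostly with a low value. They report only what shows in the picture. A call takes as long as a camera call.
- outline_of(camera, name): "pixels" (400x640 bool, what is visible of it) and "box" ([left, top, right, bottom] in pixels, round what is visible of it).
- landmark_of(camera, name): "position" ([row, column] in pixels: a listed point, or the origin of a listed thing).
The state is a dict: "time_s": time; "qpos": joint angles; "joint_velocities": joint speeds; "effort": joint torques, N m; "tool_pos": TCP position; "tool_rot": TCP orientation; "force": force on the tool from outside, world axes, zero at the start; "wrist_torque": the same for the moment, N m; "grip_width": finger opening in m.
Only numpy, scipy, OpenCV 4.12 (cv2) and the standard library are available. Lean on these libraries where they do the work, as an engineer would, in place of code of your own. Each camera call takes 0.05 s, during which the arm holds its last target. There are 200 camera calls.

TASK

Tidy the breakfast nook: put the glass jar on the round wooden pad, the coral bowl on the round coral pad, the pale grey dispenser box on the grey rectangular pad and the folded steel stand on the long dark blue pad, each centred on its pad, with the box and the stand lined up with their pads (either way round). Keep them all upright, and do not shift the blue cup or the wooden pepper mill standing among them.

Things in the scene. Friction and masses are not known exactly. Their poses are not given: they have to be found in the camera images.
- jar: Tall sealed glass jar holding coloured coffee pods, with a wooden lid that stays on. 150 mm tall; glass body 66 mm in diameter up to 96 mm height, narrowing to the lid, which is 54 mm in diameter from 108 to 150 mm height; grip the lid. About 0.4 kg. Origin: centre of its underside, z up.
- bowl: Coral plastic double-walled cereal bowl, open upward, 120 mm across the rim, 55 mm tall, foot 84 mm across; its wall is 8 mm thick and almost upright from 22 mm height to the rim (inner floor at 7 mm), to be gripped by the wall at the rim. About 0.16 kg. Origin: centre of its underside, z up.
- box: Pale grey press-button dispenser box, 50 mm along its x, 80 mm along its y, 85 mm tall, with a small white button (28 mm across, 6 mm high, it does not move) on top, 18 mm off centre to +y. About 0.25 kg. Origin: centre of its underside, z up.
- stand: Folded steel stand lying flat: a bar 144 mm long along its x, 40 mm wide along its y, 20 mm tall. About 0.3 kg. Origin: centre of its underside, z up.
- pad_jar: Target of the jar: round brown wooden pad, 84 mm in diameter. It lies fixed on the low white acrylic shelf (top 30 mm above the table, 400 x 400 mm); 3 mm thick, so its upper face is 33 mm above the table. Origin: centre of its underside, z up.
- pad_bowl: Target of the bowl: round coral pad, 104 mm in diameter. It lies fixed on the low white acrylic shelf (top 30 mm above the table, 400 x 400 mm); 3 mm thick, so its upper face is 33 mm above the table. Origin: centre of its underside, z up.
- pad_box: Target of the dispenser box: grey rectangular pad, 70 mm along its x, 100 mm along its y. It lies fixed on the low white acrylic shelf (top 30 mm above the table, 400 x 400 mm); 3 mm thick, so its upper face is 33 mm above the table. Origin: centre of its underside, z up.
- pad_stand: Target of the stand: long dark blue rectangular pad, 160 mm along its x, 58 mm along its y. It lies fixed on the low white acrylic shelf (top 30 mm above the table, 400 x 400 mm); 3 mm thick, so its upper face is 33 mm above the table. Origin: centre of its underside, z up.
- cup: Bystander, to be left alone: small blue ceramic cup, 52 mm in diameter, 60 mm tall, standing on the table among the things. Origin: centre of its underside.
- mill: Bystander, to be left alone: dark wooden pepper mill, 42 mm in diameter, 97 mm tall, standing on the white shelf among the pads. Origin: centre of its underside.

How it is judged (in metres and radians):
At the end, for the whole second after the job is handed in: Jar, bowl, box and stand each rest upright (within 0.1 rad) on their own pad, centred within 13 mm; box and stand are lined up with their pads within 0.2 rad (half a turn makes no difference); all is released and at rest, and the cup and the mill are within 20 mm of where they stood (horizontal distance between jar and pad_jar below 0.013 m and z of jar in the frame of pad_jar between -0.002 and 0.008 m and angle between each of jar, bowl, box, stand's own z axis and vertical below 0.1 rad and linear speed of each of jar, bowl, box, stand below 0.02 m/s and angular speed of each of jar, bowl, box, stand below 0.2 rad/s and horizontal distance between bowl and pad_bowl below 0.013 m and z of bowl in the frame of pad_bowl between -0.002 and 0.008 m and horizontal distance between box and pad_box below 0.013 m and z of box in the frame of pad_box between -0.002 and 0.008 m and angle between the x axis of box and the x axis of pad_box, either way round below 0.2 rad and horizontal distance between stand and pad_stand below 0.013 m and z of stand in the frame of pad_stand between -0.002 and 0.008 m and angle between the x axis of stand and the x axis of pad_stand, either way round below 0.2 rad and distance of each of cup, mill from where it was at the start of the episode below 0.02 m); the robot touches nothing.
It fails at once if the jar, bowl, box or stand is tipped by more than 0.6 rad (angle between any of jar, bowl, box, stand's own z axis and vertical above 0.6 rad).
It fails at once if the cup or the mill is shifted by more than 20 mm (distance of any of cup, mill from where it was at the start of the episode above 0.02 m).
It also fails if it takes over 128 s, if anything falls off the work surface, if the arm or the gripper's body presses on something with over 40 N, if the wrist force passes 120 N, or if a joint passes its speed limit or range.

## Working session

There is one attempt and no reset: what is moved stays moved. The work goes in short steps, Python scripts to look and compute and a tool call to move; the robot and the scene stay as the last step left them, time stands still between calls to the robot, and variables do not carry over. Pictures are saved under pics/ and viewed, about 12 in all and at most 16, crops included, and the job is handed in when it is done.

Besides the shell and the picture viewer there is one more tool, called after "Request:" by a JSON object that holds its "fn" and its "kwargs", one argument or row to a line. jog_arm: Moves the arm, as the interface text tells. Its arguments: {"type":"object","properties":{"rows":{"type":"array"},"grip_force":{"type":"number"}},"required":["rows"]}

```bash
mkdir -p pics; ls; python3 - <<'E'
from cell import status, cams
import cv2, numpy as np
print(status.get_obs())
ims=[]
for n in ("scene","top"):
    p,d=cams.read_camera(n); print(n,cams.camera_params(n)); cv2.imwrite(f"pics/{n}0.png",p[:,:,::-1])
print(cams.camera_params("wrist"))
E
```

```text
pics
{'time_s': 0.0, 'qpos': array([68.99195217, 18.43898604, -4.0141754 , 83.17481034,  1.29498725,
       78.53982707, -3.2602729 ]), 'joint_velocities': array([-0.12020929, -0.00697939,  0.01643993,  0.06906355,  0.03081515,
        0.03557141,  0.05617364]), 'effort': array([ 5.81938116e-05, -4.91289067e+01, -4.03471906e-01, -3.12527633e+01,
       -6.37629256e-02,  4.38201951e-02,  2.13743347e-04]), 'tool_pos': array([ 0.24143872, -0.60327769,  0.40366263]), 'tool_rot': array([ 1.79993878e+02,  1.08388334e-01, -6.81837727e+01]), 'force': array([-0.04746346, -0.18666629,  1.26874919]), 'wrist_torque': array([-0.03082643, -0.00453648,  0.00785477]), 'grip_width': 0.08707310576796476}
scene {'vfov': 56.82353757386452, 'cx': 313.3041055553101, 'cy': 203.55282073949815, 'k1': -0.04737611432794178, 'eye': array([ 0.78933756, -0.39069976,  0.82128203]), 'attitude': array([32.04883278,  0.68622275, 31.64766742])}
top {'vfov': 45.01491129761266, 'cx': 324.16180290413206, 'cy': 202.49819287691196, 'k1': -0.012262810020666697, 'eye': array([ 0.39040805, -0.00170172,  0.96607099]), 'attitude': array([ 10.14749273,   0.67399059, -89.16629093])}
{'vfov': 67.64589912955476, 'cx': 323.4015753700404, 'cy': 196.09159290024982, 'k1': -0.0038868762356952346, 'eye': array([ 0.30265431, -0.57942167,  0.38415874]), 'attitude': array([-14.19156358,   0.09732919, -68.2041245 ])}
```

View pics/scene0.png

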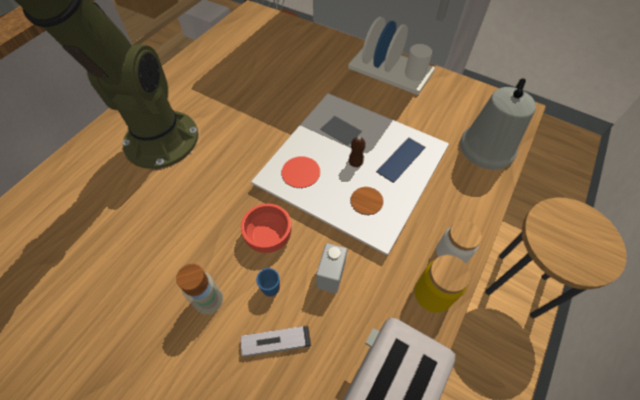

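View pics/top0.png

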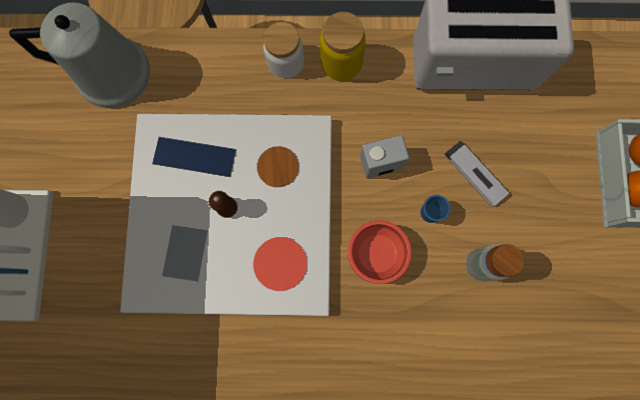

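```bash
cat > h.py <<'E'
from cell import status, cams, env, outline_of, landmark_of
import numpy as np, cv2
from scipy.spatial.transform import Rotation as R
np.set_printoptions(precision=4,suppress=True)
def cam(n):
    c=cams.camera_params(n); p,d=cams.read_camera(n)
    f=200/np.tan(np.radians(c['vfov']/2)); K=np.array([[f,0,c['cx']],[0,f,c['cy']],[0,0,1]])
    v,u=np.mgrid[:400,:640].astype(np.float64)
    xd=(u-c['cx'])/f; yd=(v-c['cy'])/f; x,y=xd.copy(),yd.copy()
    for _ in range(8):
        s=1+c['k1']*(x*x+y*y); x=xd/s; y=yd/s
    ray=np.stack([x,-y,-np.ones_like(x)],-1)@R.from_euler('xyz',c['attitude'],degrees=True).as_matrix().T
    P=c['eye']+ray*d[...,None]; P[d==0]=np.nan
    return p,P,c['eye'],ray
def at_z(eye,ray,z): return eye+ray*((z-eye[2])/ray[...,2])[...,None]
H=dict(jar=.15,bowl=.055,box=.085,stand=.02,pad_jar=.033,pad_bowl=.033,pad_box=.033,pad_stand=.033,cup=.06,mill=.097+.03)
def find(n,thing,view=None,base=0):
    p,P,eye,ray=view or cam(n)
    L=outline_of(n,thing)
    if not L: print(thing,'none'); return
    m=L[0]['pixels']; z=H[thing]+base
    pz=P[m][:,2]
    k=m&(abs(P[...,2]-z)<.009)
    k=cv2.morphologyEx(k.astype(np.uint8),cv2.MORPH_OPEN,np.ones((2,2),np.uint8))
    Q=at_z(eye,ray,z)[k>0][:,:2]
    if len(Q)<8: print(thing,'few',np.nanpercentile(pz,[5,50,95]),m.sum()); return
    hull=cv2.convexHull(Q.astype(np.float32)*1000)
    (cx,cy),(w,h),a=cv2.minAreaRect(hull); (ex,ey),r=cv2.minEnclosingCircle(hull)
    if w<h: a-=90; w,h=h,w
    a=(a+90)%180-90
    print(f"{thing:9s} conf {L[0]['conf']:.2f} n{len(Q)} zmed {np.nanmedian(P[k>0][:,2])*1000:.0f} rect ({cx:.0f},{cy:.0f}) {w:.0f}x{h:.0f} long-axis {a:.1f}deg circ ({ex:.0f},{ey:.0f}) d{2*r:.0f}")
E
python3 - <<'E'
from h import *
for n in ("top","scene"):
    v=cam(n); print(n)
    for t in H: find(n,t,v)
E
```

```text
top
jar       conf 0.81 n826 zmed 150 rect (441,-299) 55x52 long-axis -80.0deg circ (440,-299) d56
bowl      conf 0.56 n792 zmed 54 rect (459,-96) 116x116 long-axis -18.0deg circ (459,-96) d119
box       conf 0.88 n1092 zmed 85 rect (644,-105) 81x51 long-axis -73.9deg circ (644,-105) d90
stand     conf 0.90 n1392 zmed 20 rect (622,-295) 142x42 long-axis 40.6deg circ (622,-295) d145
pad_jar   conf 0.62 n1258 zmed 33 rect (628,104) 81x78 long-axis -74.9deg circ (626,103) d83
pad_bowl  conf 0.58 n2272 zmed 33 rect (436,94) 102x101 long-axis -89.1deg circ (435,93) d104
pad_box   conf 0.59 n1909 zmed 33 rect (453,279) 101x73 long-axis -7.1deg circ (454,278) d117
pad_stand conf 0.60 n2201 zmed 33 rect (646,273) 160x60 long-axis 81.6deg circ (645,273) d167
cup       conf 0.63 n174 zmed 57 rect (542,-204) 49x48 long-axis 63.2deg circ (543,-204) d52
mill      conf 0.67 n97 zmed 120 rect (543,199) 20x18 long-axis 3.0deg circ (543,198) d22
scene
jar       conf 0.70 n585 zmed 150 rect (449,-303) 55x51 long-axis -8.9deg circ (449,-304) d56
bowl      conf 0.88 n551 zmed 53 rect (468,-98) 119x117 long-axis -56.5deg circ (468,-98) d123
box       conf 0.96 n786 zmed 84 rect (654,-108) 81x49 long-axis -73.8deg circ (654,-108) d90
stand     conf 0.83 n1380 zmed 20 rect (629,-297) 144x42 long-axis 40.4deg circ (631,-298) d147
pad_jar   conf 0.80 n738 zmed 32 rect (637,102) 82x81 long-axis 31.2deg circ (636,103) d85
pad_bowl  conf 0.73 n1012 zmed 32 rect (444,92) 105x102 long-axis -78.0deg circ (443,91) d110
pad_box   conf 0.74 n604 zmed 32 rect (463,276) 101x72 long-axis -5.6deg circ (464,276) d111
pad_stand conf 0.75 n988 zmed 32 rect (654,271) 163x59 long-axis 81.8deg circ (652,271) d167
cup       conf 0.57 n157 zmed 54 rect (552,-205) 51x49 long-axis -29.2deg circ (552,-206) d53
mill      conf 0.78 n13 zmed 121 rect (554,194) 10x7 long-axis -62.1deg circ (554,194) d13
```

Request:
{"fn": "jog_arm", "kwargs": {
  "rows": [
    [0, -0.011, -0.036, 0, 0, 0, 0],
    [0, -0.011, -0.036, 0, 0, 0, 0],
    [0, -0.011, -0.036, 0, 0, 0, 0],
    [0, -0.011, -0.036, 0, 0, 0, 0],
    [0, -0.011, -0.036, 0, 0, 0, 0],
    [0, -0.011, -0.036, 0, 0, 0, 0],
    [0, -0.011, -0.036, 0, 0, 0, 0],
    [0, -0.011, -0.036, 0, 0, 0, 0],
    [0, -0.011, -0.036, 0, 0, 0, 0],
    [0, -0.011, -0.036, 0, 0, 0, 0],
    [0, -0.011, -0.036, 0, 0, 0, 0],
    [0, -0.011, -0.036, 0, 0, 0, 0]
  ],
  "grip_force": 25
}}

```text
time_s: 2.2
tool_pos: [0.5947, -0.3191, 0.405]
tool_rot: [-180.0, -0.0, -68.2]
force: [-0.1, -0.7, 0.3]
grip_width: 0.087
```

Request:
{"fn": "jog_arm", "kwargs": {
  "rows": [
    [0, -0.01, -0.038, 0.02, 0, 0, 0],
    [0, 0, 0, 0.02, 0, 0, -6],
    [0, 0, 0, 0, 0, 0, -6],
    [0, 0, 0, 0, 0, 0, -6.8],
    [0, 0, 0, 0, 0, 0, 0]
  ]
}}

```text
time_s: 2.62
tool_pos: [0.6235, -0.298, 0.365]
tool_rot: [180.0, 0.1, -49.2]
force: [-0.3, -0.1, -0.0]
grip_width: 0.0868
```

```bash
cat >> h.py <<'E'
def plan(x,y,zg,yaw=None):
    "print tool-frame shift and turn to bring the grasp point to x,y,zg (m), yaw deg"
    s=status.get_obs(); r=R.from_euler('xyz',s['tool_rot'],degrees=True)
    g=s['tool_pos']+r.apply([0,0,.164])
    d=r.inv().apply(np.array([x,y,zg])-g)
    t=0 if yaw is None else -((yaw-s['tool_rot'][2]+180)%360-180)
    print('t',s['time_s'],'grasp',g,'rot',s['tool_rot'],'shift',d,'|d|',np.linalg.norm(d),'turn',t)
E
python3 - <<'E'
from h import *
v=cam("wrist"); cv2.imwrite("pics/w1.png",v[0][:,:,::-1])
for t in ("stand","cup","box","bowl"): find("wrist",t,v)
plan(.622,-.295,.2,-49.4)
v=cam("top"); find("top","stand",v)
E
```

```text
stand     conf 0.88 n4457 zmed 21 rect (624,-297) 142x40 long-axis 40.5deg circ (624,-297) d146
cup       conf 0.61 n950 zmed 59 rect (546,-205) 53x51 long-axis -7.0deg circ (546,-205) d54
box       conf 0.69 n5557 zmed 85 rect (648,-108) 82x50 long-axis -74.5deg circ (647,-108) d91
bowl      conf 0.89 n3585 zmed 54 rect (468,-92) 125x102 long-axis -46.0deg circ (463,-97) d126
t 2.8667 grasp [ 0.6234 -0.2986  0.2023] rot [-179.995    -0.0427  -49.5213] shift [-0.0036 -0.0013  0.0023] |d| 0.004481131816069121 turn -0.12131668586573596
stand     conf 0.76 n1179 zmed 20 rect (622,-295) 142x41 long-axis 40.4deg circ (622,-295) d146
```

View pics/w1.png

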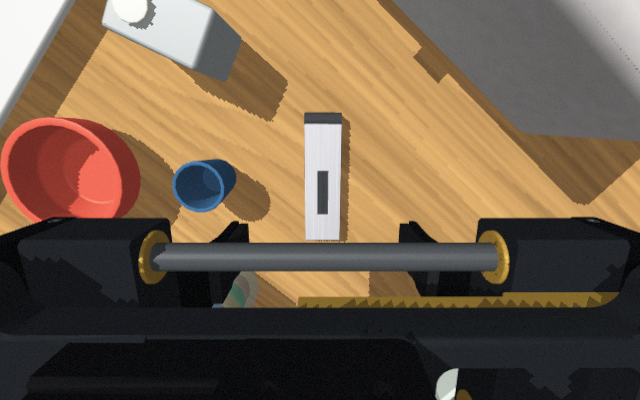

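Request:
{"fn": "jog_arm", "kwargs": {
  "rows": [
    [0, 0, -0.002, 0.03, 0, 0, 0],
    [0, 0, 0, 0.035, 0, 0, 0],
    [0, 0, 0, 0.035, 0, 0, 0],
    [0, 0, 0, 0.03, 0, 0, 0],
    [0, 0, 0, 0.025, 0, 0, 0],
    [0, 0, 0, 0.015, 0, 0, 0],
    [0, 0, 0, 0.01, 0, 0, 0],
    [0, 0, 0, 0, 0, 0, 0]
  ]
}}

```text
time_s: 3.63
tool_pos: [0.6248, -0.2969, 0.1848]
tool_rot: [180.0, 0.1, -49.4]
force: [-0.2, 0.7, -0.2]
grip_width: 0.0867
```

Request:
{"fn": "jog_arm", "kwargs": {
  "rows": [
    [1, 0, 0, 0, 0, 0, 0],
    [1, 0, 0, 0, 0, 0, 0],
    [1, 0, 0, 0, 0, 0, 0],
    [1, 0, 0, 0, 0, 0, 0],
    [1, 0, 0, 0, 0, 0, 0],
    [1, 0, 0, 0, 0, 0, 0],
    [1, 0, 0, 0, 0, 0, 0],
    [1, 0, 0, 0, 0, 0, 0]
  ],
  "grip_force": 40
}}

```text
time_s: 4.3
tool_pos: [0.6248, -0.2968, 0.1859]
tool_rot: [180.0, 0.0, -49.4]
force: [-3.7, 4.2, 4.4]
grip_width: 0.0414
```

Request:
{"fn": "jog_arm", "kwargs": {
  "rows": [
    [1, 0, 0, -0.02, 0, 0, 0],
    [1, 0, 0, -0.04, 0, 0, 0],
    [1, 0, 0, -0.04, 0, 0, 0],
    [1, 0, 0, -0.04, 0, 0, 0],
    [1, -0.0264, -0.0249, -0.02, 0, 0, 0],
    [1, -0.0264, -0.0249, -0.02, 0, 0, 0],
    [1, -0.0264, -0.0249, 0, 0, 0, 0],
    [1, -0.0264, -0.0249, 0, 0, 0, 0],
    [1, -0.0264, -0.0249, 0, 0, 0, 0],
    [1, -0.0264, -0.0249, 0, 0, 0, 0],
    [1, -0.0264, -0.0249, 0, 0, 0, 0],
    [1, -0.0264, -0.0249, 0, 0, 0, 0]
  ]
}}

```text
time_s: 5.3
tool_pos: [0.6379, -0.0053, 0.3647]
tool_rot: [179.9, 0.1, -49.4]
force: [1.0, -0.5, -3.7]
grip_width: 0.0396
```

Request:
{"fn": "jog_arm", "kwargs": {
  "rows": [
    [1, -0.0264, -0.0249, 0, 0, 0, 0],
    [1, -0.0264, -0.0249, 0, 0, 0, 0],
    [1, -0.0264, -0.0249, 0, 0, 0, 0],
    [1, -0.0264, -0.0249, 0, 0, 0, 0],
    [1, -0.0264, -0.0249, 0, 0, 0, 0],
    [1, -0.0264, -0.0249, 0, 0, 0, -6],
    [1, 0, 0, 0, 0, 0, -7],
    [1, 0, 0, 0, 0, 0, -7],
    [1, 0, 0, 0, 0, 0, -7],
    [1, 0, 0, 0, 0, 0, -7],
    [1, 0, 0, 0, 0, 0, -7],
    [1, 0, 0, 0, 0, 0, 0]
  ]
}}

```text
time_s: 6.3
tool_pos: [0.6486, 0.2103, 0.3643]
tool_rot: [179.9, 0.1, -8.2]
force: [-0.2, -0.2, -4.4]
grip_width: 0.0396
```

```bash
python3 - <<'E'
from h import *
v=cam("wrist"); cv2.imwrite("pics/w2.png",v[0][:,:,::-1])
for t in ("pad_stand","pad_jar","pad_box","pad_bowl","mill"): find("wrist",t,v)
plan(.650,.271,.055,-8.4)
s=status.get_obs(); find("wrist","stand",v,base=s['tool_pos'][2]-.164-.021)
E
```

```text
pad_stand conf 0.77 n4131 zmed 34 rect (656,321) 63x58 long-axis 81.3deg circ (656,321) d85
pad_jar none
pad_box none
pad_bowl  conf 0.62 n6691 zmed 33 rect (456,279) 103x71 long-axis -8.2deg circ (456,278) d121
mill few [0.0398 0.0688 0.1123] 1351
t 6.6 grasp [0.6488 0.2105 0.2016] rot [179.979    0.0104  -8.4728] shift [-0.0077 -0.0601  0.1466] |d| 0.1586504728535637 turn -0.07280921775242177
stand     conf 0.88 n12337 zmed 198 rect (651,232) 99x39 long-axis 81.7deg circ (651,232) d105
```

View pics/w2.png

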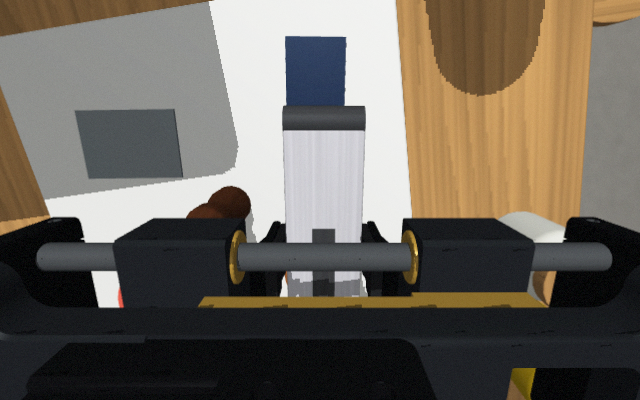

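Request:
{"fn": "jog_arm", "kwargs": {
  "rows": [
    [1, -0.0042, -0.031, 0, 0, 0, 0],
    [1, -0.0042, -0.0304, 0.02, 0, 0, 0],
    [1, 0, 0, 0.03, 0, 0, 0],
    [1, 0, 0, 0.03, 0, 0, 0],
    [1, 0, 0, 0.025, 0, 0, 0],
    [1, 0, 0, 0.02, 0, 0, 0],
    [1, 0, 0, 0.012, 0, 0, 0],
    [1, 0, 0, 0.006, 0, 0, 0],
    [1, 0, 0, 0.002, 0, 0, 0],
    [1, 0, 0, 0, 0, 0, 0]
  ]
}}

```text
time_s: 7.48
tool_pos: [0.6499, 0.2727, 0.2215]
tool_rot: [-180.0, -0.0, -8.4]
force: [0.1, 0.8, -5.2]
grip_width: 0.0394
```

```bash
python3 - <<'E'
from h import *
plan(.6495,.2725,.0545,-8.4); print(status.get_obs()['force'])
v=cam("top"); cv2.imwrite("pics/t3.png",v[0][:,:,::-1])
find("top","pad_stand",v);find("top","mill",v)
E
```

```text
t 7.4833 grasp [0.65   0.2728 0.0575] rot [-179.966    -0.0494   -8.3995] shift [-0.0005  0.0004  0.003 ] |d| 0.0030927736699328514 turn 0.000545793659341598
[ 0.082   0.7676 -5.2273]
pad_stand conf 0.59 n125 zmed 33 rect (642,196) 48x13 long-axis -4.1deg circ (642,198) d48
mill none
```

Request:
{"fn": "jog_arm", "kwargs": {
  "rows": [
    [1, 0, 0, 0.0015, 0, 0, 0],
    [1, 0, 0, 0.001, 0, 0, 0],
    [1, 0, 0, 0, 0, 0, 0]
  ]
}}

```text
time_s: 7.88
tool_pos: [0.6499, 0.2728, 0.2199]
tool_rot: [-180.0, -0.1, -8.4]
force: [-1.1, -0.8, 2.0]
grip_width: 0.0397
```

Request:
{"fn": "jog_arm", "kwargs": {
  "rows": [
    [0, 0, 0, 0, 0, 0, 0],
    [0, 0, 0, 0, 0, 0, 0],
    [0, 0, 0, 0, 0, 0, 0],
    [0, 0, 0, 0, 0, 0, 0],
    [0, 0, 0, 0, 0, 0, 0],
    [0, 0, 0, 0, 0, 0, 0],
    [0, 0, 0, -0.02, 0, 0, 0],
    [0, 0, 0, -0.04, 0, 0, 0],
    [0, 0, 0, -0.04, 0, 0, 0],
    [0, 0, 0, -0.04, 0, 0, 0],
    [0, 0, 0, -0.02, 0, 0, 0],
    [0, 0, 0, 0, 0, 0, 0]
  ]
}}

```text
time_s: 8.88
tool_pos: [0.6503, 0.2738, 0.3856]
tool_rot: [-179.7, -0.5, -8.4]
force: [0.8, 0.6, 1.0]
grip_width: 0.0868
```

```bash
python3 - <<'E'
from h import *
plan(.647,-.108,.215,16)
v=cam("scene")
find("scene","stand",v,base=.033);find("scene","mill",v)
find("scene","pad_stand",v)
E
```

```text
t 8.8833 grasp [0.6519 0.2745 0.2216] rot [-179.6634   -0.5211   -8.389 ] shift [0.0509 0.3792 0.0048] |d| 0.3825941645773276 turn -24.388962502046525
stand     conf 0.64 n621 zmed 52 rect (657,266) 143x42 long-axis 81.3deg circ (657,266) d145
mill none
pad_stand conf 0.63 n167 zmed 32 rect (654,271) 156x60 long-axis 81.6deg circ (658,270) d162
```

Request:
{"fn": "jog_arm", "kwargs": {
  "rows": [
    [0, 0.0042, 0.0316, 0, 0, 0, 0],
    [0, 0.0042, 0.0316, 0, 0, 0, 0],
    [0, 0.0042, 0.0316, 0, 0, 0, 0],
    [0, 0.0042, 0.0316, 0, 0, 0, 0],
    [0, 0.0042, 0.0316, 0, 0, 0, 0],
    [0, 0.0042, 0.0316, 0, 0, 0, 0],
    [0, 0.0042, 0.0316, 0, 0, 0, 0],
    [0, 0.0042, 0.0316, 0, 0, 0, 0],
    [0, 0.0042, 0.0316, 0, 0, 0, 0],
    [0, 0.0042, 0.0316, 0, 0, 0, 0],
    [0, 0.0042, 0.0316, 0, 0, 0, 0],
    [0, 0.0042, 0.0316, 0, 0, 0, 0]
  ]
}}

```text
time_s: 10.08
tool_pos: [0.6434, -0.1118, 0.3761]
tool_rot: [180.0, 0.2, -8.4]
force: [-0.2, 0.1, -1.1]
grip_width: 0.0872
```

Request:
{"fn": "jog_arm", "kwargs": {
  "rows": [
    [0, 0, 0, 0, 0, 0, -7],
    [0, 0, 0, 0, 0, 0, -7],
    [0, 0, 0, 0, 0, 0, -7],
    [0, 0, 0, 0, 0, 0, -3.3],
    [0, 0, 0, 0, 0, 0, 0]
  ]
}}

```text
time_s: 10.5
tool_pos: [0.6436, -0.1104, 0.376]
tool_rot: [-179.9, 0.2, 16.0]
force: [0.1, 0.4, 0.6]
grip_width: 0.0871
```

```bash
python3 - <<'E'
from h import *
v=cam("wrist")
find("wrist","box",v); find("wrist","stand",v,base=.033); find("wrist","pad_jar",v)
plan(.647,-.108,.055,15.8)
E
```

```text
box none
stand none
pad_jar   conf 0.72 n553 zmed 33 rect (641,69) 54x11 long-axis 15.9deg circ (639,74) d54
t 10.7 grasp [ 0.6437 -0.1099  0.2134] rot [-179.9676    0.0738   15.8431] shift [ 0.0039 -0.0009  0.1584] |d| 0.15848963400761634 turn 0.04311899770743821
```

Request:
{"fn": "jog_arm", "kwargs": {
  "rows": [
    [0, 0.0035, -0.001, 0.02, 0, 0, 0],
    [0, 0, 0, 0.035, 0, 0, 0],
    [0, 0, 0, 0.035, 0, 0, 0],
    [0, 0, 0, 0.033, 0, 0, 0],
    [0, 0, 0, 0.02, 0, 0, 0],
    [0, 0, 0, 0.01, 0, 0, 0],
    [0, 0, 0, 0, 0, 0, 0]
  ]
}}

```text
time_s: 11.28
tool_pos: [0.6461, -0.108, 0.2224]
tool_rot: [-179.9, 0.3, 15.9]
force: [0.0, -0.8, 0.0]
grip_width: 0.0869
```

Request:
{"fn": "jog_arm", "kwargs": {
  "rows": [
    [1, 0, 0, 0, 0, 0, 0],
    [1, 0, 0, 0, 0, 0, 0],
    [1, 0, 0, 0, 0, 0, 0],
    [1, 0, 0, 0, 0, 0, 0],
    [1, 0, 0, 0, 0, 0, 0],
    [1, 0, 0, 0, 0, 0, 0],
    [1, 0, 0, 0, 0, 0, 0]
  ],
  "grip_force": 30
}}

```text
time_s: 11.87
tool_pos: [0.6476, -0.108, 0.226]
tool_rot: [180.0, -0.1, 15.9]
force: [1.7, -0.4, 2.4]
grip_width: 0.0499
```

Request:
{"fn": "jog_arm", "kwargs": {
  "rows": [
    [1, 0, 0, -0.03, 0, 0, 0],
    [1, 0, 0, -0.04, 0, 0, 0],
    [1, 0, 0, -0.04, 0, 0, 0],
    [1, 0, 0, -0.04, 0, 0, 0],
    [1, -0.006, -0.033, -0.01, 0, 0, 0],
    [1, -0.006, -0.033, 0, 0, 0, 0],
    [1, -0.006, -0.033, 0, 0, 0, 0],
    [1, -0.006, -0.033, 0, 0, 0, 0],
    [1, -0.006, -0.033, 0, 0, 0, 0],
    [1, -0.006, -0.033, 0, 0, 0, 0],
    [1, -0.006, -0.033, 0, 0, 0, 0],
    [1, -0.006, -0.033, 0, 0, 0, 0]
  ]
}}

```text
time_s: 12.87
tool_pos: [0.5273, 0.1339, 0.385]
tool_rot: [180.0, 0.0, 15.9]
force: [0.3, 0.6, -0.9]
grip_width: 0.0498
```

Request:
{"fn": "jog_arm", "kwargs": {
  "rows": [
    [1, -0.006, -0.033, 0, 0, 0, 0],
    [1, -0.006, -0.033, 0, 0, 0, 0],
    [1, -0.006, -0.033, 0, 0, 0, 0],
    [1, -0.006, -0.033, 0, 0, 0, 0],
    [1, -0.006, -0.0285, 0, 0, 0, 0],
    [1, 0, 0, 0, 0, 0, -6.7],
    [1, 0, 0, 0, 0, 0, -6.7],
    [1, 0, 0, 0, 0, 0, -6.7],
    [1, 0, 0, 0, 0, 0, -6.7],
    [1, 0, 0, 0, 0, 0, -6.7],
    [1, 0, 0, 0, 0, 0, -6.7],
    [1, 0, 0, 0, 0, 0, -6.7]
  ]
}}

```text
time_s: 13.87
tool_pos: [0.4554, 0.2787, 0.3849]
tool_rot: [-180.0, 0.1, 63.2]
force: [-0.4, 0.3, -2.1]
grip_width: 0.0494
```

Request:
{"fn": "jog_arm", "kwargs": {
  "rows": [
    [1, 0, 0, 0, 0, 0, -6.7],
    [1, 0, 0, 0, 0, 0, -6.7],
    [1, 0, 0, 0, 0, 0, -6.6],
    [1, 0, 0, 0, 0, 0, 0]
  ]
}}

```text
time_s: 14.2
tool_pos: [0.4555, 0.2786, 0.3849]
tool_rot: [-180.0, 0.0, 83.0]
force: [-0.7, -0.5, -2.1]
grip_width: 0.0501
```

```bash
python3 - <<'E'
from h import *
v=cam("wrist");cv2.imwrite("pics/w4.png",v[0][:,:,::-1])
s=status.get_obs(); find("wrist","box",v,base=s['tool_pos'][2]-.164-.0605)
find("wrist","pad_box",v)
plan(.456,.2785,.0935,82.8)
v=cam("top"); find("top","box",v,base=s['tool_pos'][2]-.164-.0605);find("top","stand",v,base=.033);find("top","pad_stand",v);find("top","pad_box",v)
cv2.imwrite("pics/t4.png",v[0][:,:,::-1])
E
```

```text
box       conf 0.69 n10489 zmed 245 rect (438,280) 56x48 long-axis -7.2deg circ (439,280) d72
pad_box   conf 0.81 n1163 zmed 34 rect (417,287) 70x21 long-axis 83.0deg circ (416,287) d71
t 14.35 grasp [0.4556 0.2786 0.2211] rot [-179.9813    0.0264   82.6415] shift [0.     0.0004 0.1276] |d| 0.1275932279753494 turn -0.15846204129380226
box       conf 0.77 n135 zmed 243 rect (415,279) 48x11 long-axis 82.4deg circ (413,279) d48
stand     conf 0.85 n1404 zmed 53 rect (648,270) 143x41 long-axis 81.8deg circ (648,270) d144
pad_stand conf 0.73 n460 zmed 33 rect (626,270) 162x47 long-axis -83.3deg circ (646,272) d162
pad_box   conf 0.66 n540 zmed 32 rect (441,256) 113x52 long-axis -33.3deg circ (453,273) d113
```

View pics/w4.png

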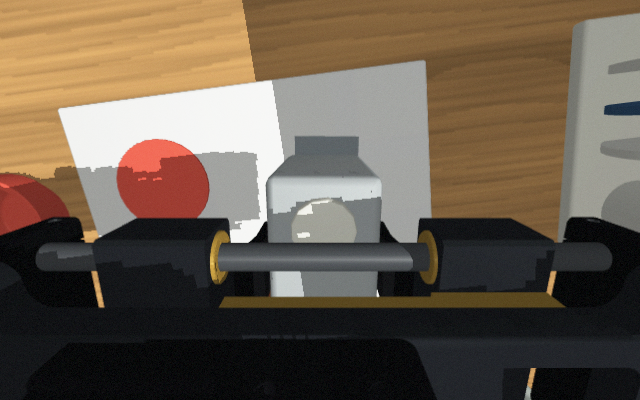

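Request:
{"fn": "jog_arm", "kwargs": {
  "rows": [
    [1, 0.0015, 0.0035, 0.02, 0, 0, 0],
    [1, 0, 0, 0.03, 0, 0, 0],
    [1, 0, 0, 0.03, 0, 0, 0],
    [1, 0, 0, 0.023, 0, 0, 0],
    [1, 0, 0, 0.013, 0, 0, 0],
    [1, 0, 0, 0.006, 0, 0, 0],
    [1, 0, 0, 0.003, 0, 0, 0],
    [1, 0, 0, 0, 0, 0, 0]
  ]
}}

```text
time_s: 15.27
tool_pos: [0.4598, 0.2801, 0.2608]
tool_rot: [180.0, -0.0, 82.8]
force: [-0.4, 0.1, -2.4]
grip_width: 0.0497
```

```bash
python3 - <<'E'
from h import *
print(status.get_obs()['force'])
v=cam("wrist");cv2.imwrite("pics/w5.png",v[0][:,:,::-1])
find("wrist","box",v,base=.035); find("wrist","pad_box",v)
plan(.456,.2785,.0935,82.8)
E
```

```text
[-0.4465  0.1193 -2.4077]
box       conf 0.73 n10436 zmed 120 rect (443,282) 57x49 long-axis -7.2deg circ (444,282) d72
pad_box   conf 0.93 n1909 zmed 34 rect (415,286) 70x21 long-axis 81.0deg circ (417,286) d72
t 15.4167 grasp [0.4603 0.2804 0.0977] rot [179.8769  -0.0629  82.8117] shift [-0.0025 -0.0041  0.0042] |d| 0.006338687952394336 turn 0.011705945744608925
```

View pics/w5.png

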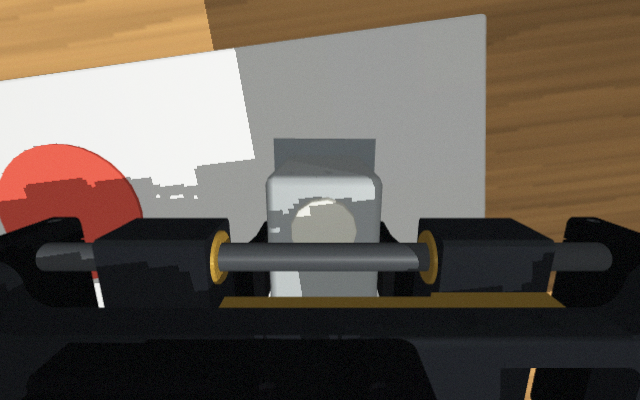

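Request:
{"fn": "jog_arm", "kwargs": {
  "rows": [
    [1, 0, 0, 0.002, 0, 0, 0],
    [1, 0, 0, 0.0015, 0, 0, 0],
    [1, 0, 0, 0, 0, 0, 0]
  ]
}}

```text
time_s: 15.67
tool_pos: [0.46, 0.2804, 0.2588]
tool_rot: [179.9, -0.0, 82.8]
force: [-0.6, -0.8, 8.9]
grip_width: 0.05
```

Request:
{"fn": "jog_arm", "kwargs": {
  "rows": [
    [0, 0, 0, 0, 0, 0, 0],
    [0, 0, 0, 0, 0, 0, 0],
    [0, 0, 0, 0, 0, 0, 0],
    [0, 0, 0, 0, 0, 0, 0],
    [0, 0, 0, 0, 0, 0, 0],
    [0, 0, 0, 0, 0, 0, 0],
    [0, 0, 0, -0.02, 0, 0, 0],
    [0, 0, 0, -0.04, 0, 0, 0],
    [0, 0, 0, -0.04, 0, 0, 0],
    [0, 0, 0, -0.04, 0, 0, 0],
    [0, 0, 0, -0.02, 0, 0, 0],
    [0, 0, 0, 0, 0, 0, 0]
  ]
}}

```text
time_s: 16.67
tool_pos: [0.4601, 0.2813, 0.422]
tool_rot: [179.6, -0.2, 82.8]
force: [-0.7, 0.7, 0.6]
grip_width: 0.0871
```

```bash
python3 - <<'E'
from h import *
v=cam("wrist")
find("wrist","box",v,base=.033); find("wrist","pad_box",v)
plan(.519,-.098,.215,0)
E
```

```text
box       conf 0.82 n3991 zmed 119 rect (456,281) 79x49 long-axis -7.3deg circ (456,281) d90
pad_box   conf 0.62 n815 zmed 33 rect (456,282) 98x71 long-axis -7.2deg circ (456,282) d119
t 16.8167 grasp [0.4591 0.2794 0.252 ] rot [-179.9659    0.0589   82.8067] shift [-0.3669  0.1067  0.0373] |d| 0.3838752389995274 turn 82.8066833344006
```

Request:
{"fn": "jog_arm", "kwargs": {
  "rows": [
    [0, -0.0367, 0.0107, 0, 0, 0, 0],
    [0, -0.0367, 0.0107, 0, 0, 0, 0],
    [0, -0.0367, 0.0107, 0, 0, 0, 0],
    [0, -0.0367, 0.0107, 0, 0, 0, 0],
    [0, -0.0367, 0.0107, 0, 0, 0, 0],
    [0, -0.0367, 0.0107, 0, 0, 0, 0],
    [0, -0.0367, 0.0107, 0, 0, 0, 0],
    [0, -0.0367, 0.0107, 0, 0, 0, 0],
    [0, -0.0367, 0.0107, 0, 0, 0, 0],
    [0, -0.0367, 0.0107, 0, 0, 0, 0],
    [0, 0, 0, 0, 0, 0, 6.9],
    [0, 0, 0, 0, 0, 0, 6.9]
  ]
}}

```text
time_s: 17.82
tool_pos: [0.5191, -0.1015, 0.414]
tool_rot: [-179.7, -0.0, 68.4]
force: [-0.0, 0.4, 0.6]
grip_width: 0.0872
```

Request:
{"fn": "jog_arm", "kwargs": {
  "rows": [
    [0, 0, 0, 0, 0, 0, 6.9],
    [0, 0, 0, 0, 0, 0, 6.9],
    [0, 0, 0, 0, 0, 0, 6.9],
    [0, 0, 0, 0, 0, 0, 6.9],
    [0, 0, 0, 0, 0, 0, 6.9],
    [0, 0, 0, 0, 0, 0, 6.9],
    [0, 0, 0, 0, 0, 0, 6.9],
    [0, 0, 0, 0, 0, 0, 6.9],
    [0, 0, 0, 0, 0, 0, 6.9],
    [0, 0, 0, 0, 0, 0, 6.9],
    [0, 0, 0, 0, 0, 0, 0]
  ]
}}

```text
time_s: 18.73
tool_pos: [0.5192, -0.0978, 0.4146]
tool_rot: [-179.9, 0.2, -0.1]
force: [-0.3, -0.6, -0.7]
grip_width: 0.087
```

```bash
python3 - <<'E'
from h import *
v=cam("wrist");cv2.imwrite("pics/w6.png",v[0][:,:,::-1])
find("wrist","bowl",v); find("wrist","pad_bowl",v); find("wrist","pad_jar",v); 
plan(.519,-.097,.045,0)
E
```

```text
bowl      conf 0.78 n2352 zmed 55 rect (462,-96) 119x117 long-axis -0.2deg circ (462,-96) d120
pad_bowl  conf 0.67 n4092 zmed 33 rect (437,68) 104x53 long-axis -0.3deg circ (437,91) d104
pad_jar   conf 0.88 n1863 zmed 33 rect (630,78) 78x31 long-axis -0.2deg circ (630,92) d78
t 18.9333 grasp [ 0.5193 -0.0976  0.2519] rot [-179.9732    0.0894    0.1757] shift [ 0.0001 -0.0005  0.2069] |d| 0.2069238314959832 turn 0.17574499041595004
```

View pics/w6.png

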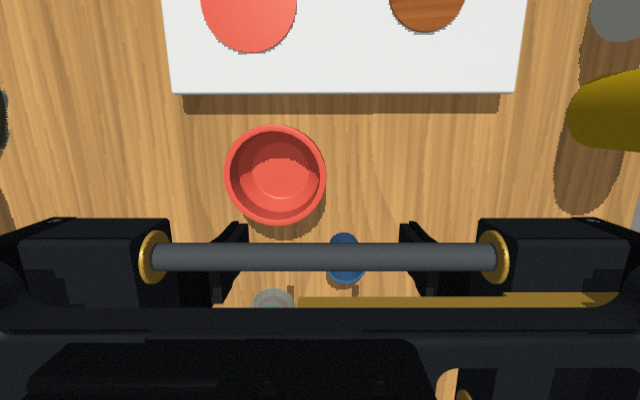

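Request:
{"fn": "jog_arm", "kwargs": {
  "rows": [
    [0, -0.001, -0.001, 0.035, 0, 0, 0],
    [0, 0, 0, 0.04, 0, 0, 0],
    [0, 0, 0, 0.04, 0, 0, 0],
    [0, 0, 0, 0.035, 0, 0, 0],
    [0, 0, 0, 0.03, 0, 0, 0],
    [0, 0, 0, 0.02, 0, 0, 0],
    [0, 0, 0, 0.01, 0, 0, 0],
    [0, 0, 0, 0, 0, 0, 0]
  ]
}}

```text
time_s: 19.6
tool_pos: [0.5175, -0.0966, 0.2045]
tool_rot: [-179.9, 0.3, 0.1]
force: [-0.5, -0.7, 0.9]
grip_width: 0.0871
```

Request:
{"fn": "jog_arm", "kwargs": {
  "rows": [
    [1, 0, 0, 0, 0, 0, 0],
    [1, 0, 0, 0, 0, 0, 0],
    [1, 0, 0, 0, 0, 0, 0],
    [1, 0, 0, 0, 0, 0, 0],
    [1, 0, 0, 0, 0, 0, 0],
    [1, 0, 0, 0, 0, 0, 0],
    [1, 0, 0, 0, 0, 0, 0],
    [1, 0, 0, 0, 0, 0, 0],
    [1, 0, 0, 0, 0, 0, 0],
    [1, 0, 0, 0, 0, 0, 0]
  ],
  "grip_force": 25
}}

```text
time_s: 20.43
tool_pos: [0.5187, -0.0967, 0.2068]
tool_rot: [180.0, 0.0, 0.0]
force: [0.4, 0.2, -0.2]
grip_width: 0.0282
```

```bash
python3 - <<'E'
from h import *
plan(.494,.0925,.2,0)
E
```

```text
t 20.4333 grasp [ 0.5187 -0.0967  0.0428] rot [179.9976   0.0079   0.0188] shift [-0.0246 -0.1892 -0.1572] |d| 0.247205525299494 turn 0.01875088503939537
```

Still closing (28 mm); give it more time.

Request:
{"fn": "jog_arm", "kwargs": {
  "rows": [
    [1, 0, 0, 0, 0, 0, 0],
    [1, 0, 0, 0, 0, 0, 0],
    [1, 0, 0, 0, 0, 0, 0],
    [1, 0, 0, 0, 0, 0, 0],
    [1, 0, 0, 0, 0, 0, 0],
    [1, 0, 0, 0, 0, 0, 0]
  ]
}}

```text
time_s: 20.93
tool_pos: [0.5185, -0.0963, 0.2068]
tool_rot: [-180.0, 0.0, 0.0]
force: [-2.5, 2.2, 3.7]
grip_width: 0.0101
```

Request:
{"fn": "jog_arm", "kwargs": {
  "rows": [
    [1, 0, 0, -0.015, 0, 0, 0],
    [1, 0, 0, -0.025, 0, 0, 0],
    [1, 0, 0, -0.03, 0, 0, 0],
    [1, 0, 0, -0.03, 0, 0, 0],
    [1, -0.0035, -0.027, -0.02, 0, 0, 0],
    [1, -0.0035, -0.027, 0, 0, 0, 0],
    [1, -0.0035, -0.027, 0, 0, 0, 0],
    [1, -0.0035, -0.027, 0, 0, 0, 0],
    [1, -0.0035, -0.027, 0, 0, 0, 0],
    [1, -0.0035, -0.027, 0, 0, 0, 0],
    [1, -0.0036, -0.027, 0, 0, 0, 0],
    [1, 0, 0, 0, 0, 0, 0]
  ]
}}

```text
time_s: 21.93
tool_pos: [0.4929, 0.0983, 0.3271]
tool_rot: [-179.8, -0.1, 0.5]
force: [-0.8, 0.8, -1.5]
grip_width: 0.0097
```

```bash
python3 - <<'E'
from h import *
s=status.get_obs(); print(s['grip_width'])
v=cam("wrist");cv2.imwrite("pics/w7.png",v[0][:,:,::-1])
find("wrist","bowl",v,base=s['tool_pos'][2]-.164-.0425); find("wrist","pad_bowl",v)
plan(.494,.0925,.0765,0)
E
```

```text
0.009692154568695564
bowl      conf 0.81 n7392 zmed 174 rect (438,115) 115x80 long-axis 3.8deg circ (439,98) d116
pad_bowl  conf 0.79 n685 zmed 34 rect (465,129) 68x16 long-axis -38.0deg circ (461,123) d68
t 22.0833 grasp [0.4943 0.0917 0.1627] rot [179.9392  -0.0392   0.0589] shift [-0.0004 -0.0008  0.0862] |d| 0.08615872605954016 turn 0.05890974274649352
```

View pics/w7.png

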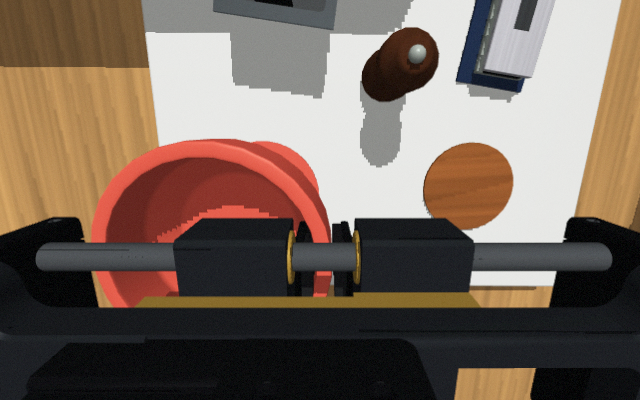

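Request:
{"fn": "jog_arm", "kwargs": {
  "rows": [
    [1, 0, 0.001, 0.02, 0, 0, 0],
    [1, 0, 0, 0.025, 0, 0, 0],
    [1, 0, 0, 0.018, 0, 0, 0],
    [1, 0, 0, 0.01, 0, 0, 0],
    [1, 0, 0, 0.006, 0, 0, 0],
    [1, 0, 0, 0.003, 0, 0, 0],
    [1, 0, 0, 0, 0, 0, 0]
  ]
}}

```text
time_s: 22.67
tool_pos: [0.4944, 0.0909, 0.2448]
tool_rot: [-180.0, -0.0, -0.0]
force: [0.4, 0.5, -1.7]
grip_width: 0.0094
```

```bash
python3 - <<'E'
from h import *
s=status.get_obs(); print(s['grip_width'],s['force'])
v=cam("wrist");cv2.imwrite("pics/w8.png",v[0][:,:,::-1])
find("wrist","bowl",v,base=.036)
plan(.494,.0925,.0765,0)
E
```

```text
0.009378754700260335 [ 0.4411  0.5288 -1.7154]
bowl      conf 0.76 n8033 zmed 91 rect (438,107) 118x81 long-axis 3.4deg circ (439,90) d119
t 22.7667 grasp [0.4949 0.0913 0.0817] rot [179.9966  -0.0945   0.0039] shift [-0.0009 -0.0012  0.0052] |d| 0.005395982013437653 turn 0.003907357377698872
```

View pics/w8.png

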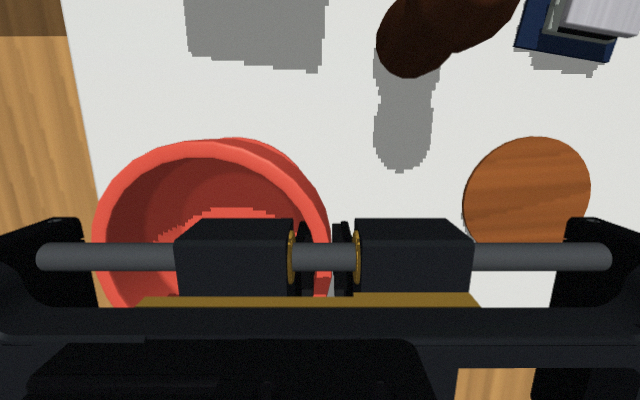

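Request:
{"fn": "jog_arm", "kwargs": {
  "rows": [
    [1, 0, -0.002, 0.0025, 0, 0, 0],
    [1, 0, 0, 0.002, 0, 0, 0],
    [1, 0, 0, 0.001, 0, 0, 0],
    [1, 0, 0, 0, 0, 0, 0]
  ]
}}

```text
time_s: 23.1
tool_pos: [0.495, 0.0937, 0.2404]
tool_rot: [-180.0, -0.2, 0.0]
force: [2.7, 0.3, 3.7]
grip_width: 0.0097
```

Request:
{"fn": "jog_arm", "kwargs": {
  "rows": [
    [0, 0, 0, 0, 0, 0, 0],
    [0, 0, 0, 0, 0, 0, 0],
    [0, 0, 0, 0, 0, 0, 0],
    [0, 0, 0, 0, 0, 0, 0],
    [0, 0, 0, 0, 0, 0, 0],
    [0, 0, 0, 0, 0, 0, 0],
    [0, 0, 0, -0.02, 0, 0, 0],
    [0, 0, 0, -0.04, 0, 0, 0],
    [0, 0, 0, -0.04, 0, 0, 0],
    [0, 0, 0, -0.04, 0, 0, 0],
    [0, 0, 0, -0.03, 0, 0, 0],
    [0, 0, 0, 0, 0, 0, 0]
  ]
}}

```text
time_s: 24.1
tool_pos: [0.4956, 0.0945, 0.4158]
tool_rot: [180.0, -0.6, 0.0]
force: [0.6, 0.1, 0.6]
grip_width: 0.0809
```

```bash
python3 - <<'E'
from h import *
v=cam("wrist")
find("wrist","bowl",v,base=.033); find("wrist","pad_bowl",v); find("wrist","pad_jar",v)
plan(.444,-.301,.26,-34)
v=cam("top"); find("top","jar",v)
E
```

```text
bowl      conf 0.63 n2605 zmed 88 rect (442,91) 118x117 long-axis -30.1deg circ (441,90) d120
pad_bowl none
pad_jar   conf 0.62 n3562 zmed 34 rect (630,104) 84x81 long-axis 4.8deg circ (630,104) d85
t 24.3 grasp [0.4932 0.0931 0.244 ] rot [179.9783   0.125    0.0184] shift [-0.0494  0.3941 -0.0157] |d| 0.3974462123917529 turn 34.018431712482766
jar       conf 0.84 n824 zmed 150 rect (441,-299) 55x51 long-axis -71.4deg circ (440,-299) d56
```

Request:
{"fn": "jog_arm", "kwargs": {
  "rows": [
    [0, -0.0045, 0.0358, -0.01, 0, 0, 0],
    [0, -0.0045, 0.0358, -0.01, 0, 0, 0],
    [0, -0.0045, 0.0358, 0, 0, 0, 0],
    [0, -0.0045, 0.0358, 0, 0, 0, 0],
    [0, -0.0045, 0.0358, 0, 0, 0, 0],
    [0, -0.0045, 0.0358, 0, 0, 0, 0],
    [0, -0.0045, 0.0358, 0, 0, 0, 0],
    [0, -0.0045, 0.0358, 0, 0, 0, 0],
    [0, -0.0045, 0.0358, 0, 0, 0, 0],
    [0, -0.0045, 0.0358, 0, 0, 0, 0],
    [0, -0.0045, 0.0358, 0, 0, 0, 0],
    [0, 0, 0, 0, 0, 0, 0]
  ]
}}

```text
time_s: 25.4
tool_pos: [0.4414, -0.3087, 0.4268]
tool_rot: [179.9, 0.2, -0.6]
force: [-1.5, -0.7, 0.6]
grip_width: 0.0869
```

Request:
{"fn": "jog_arm", "kwargs": {
  "rows": [
    [0, 0, 0, 0, 0, 0, 7],
    [0, 0, 0, 0, 0, 0, 7],
    [0, 0, 0, 0, 0, 0, 7],
    [0, 0, 0, 0, 0, 0, 7],
    [0, 0, 0, 0, 0, 0, 6],
    [0, 0, 0, 0, 0, 0, 0]
  ]
}}

```text
time_s: 25.9
tool_pos: [0.4446, -0.3002, 0.4278]
tool_rot: [-180.0, 0.2, -34.1]
force: [0.0, 0.4, -1.1]
grip_width: 0.0869
```

```bash
python3 - <<'E'
from h import *
v=cam("wrist");cv2.imwrite("pics/w9.png",v[0][:,:,::-1])
find("wrist","jar",v); find("wrist","cup",v)
plan(.444,-.301,.13,-34)
E
```

```text
jar       conf 0.58 n2724 zmed 150 rect (442,-302) 53x53 long-axis 10.9deg circ (442,-302) d54
cup       conf 0.60 n673 zmed 60 rect (544,-206) 50x49 long-axis -81.1deg circ (544,-205) d52
t 26.05 grasp [ 0.4445 -0.3001  0.2645] rot [-179.993     0.0885  -33.8039] shift [0.0003 0.001  0.1345] |d| 0.13450767371861153 turn 0.19610224354343586
```

View pics/w9.png

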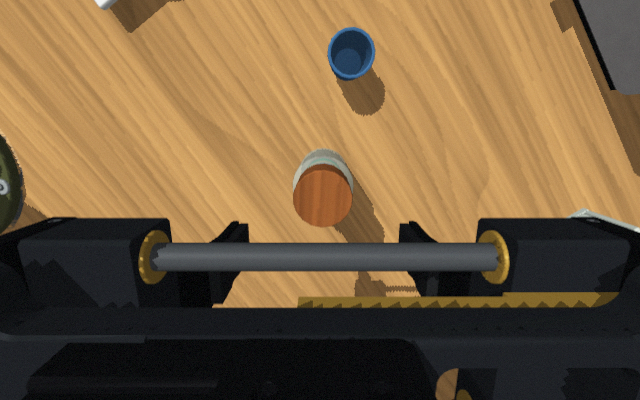

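Request:
{"fn": "jog_arm", "kwargs": {
  "rows": [
    [0, 0, 0.0028, 0.02, 0, 0, 0],
    [0, 0, 0, 0.03, 0, 0, 0],
    [0, 0, 0, 0.03, 0, 0, 0],
    [0, 0, 0, 0.025, 0, 0, 0],
    [0, 0, 0, 0.02, 0, 0, 0],
    [0, 0, 0, 0.0095, 0, 0, 0],
    [0, 0, 0, 0, 0, 0, 0]
  ]
}}

```text
time_s: 26.63
tool_pos: [0.4422, -0.3023, 0.2924]
tool_rot: [-180.0, 0.3, -33.9]
force: [0.1, 0.2, 1.1]
grip_width: 0.0869
```

Request:
{"fn": "jog_arm", "kwargs": {
  "rows": [
    [1, 0, 0, 0, 0, 0, 0],
    [1, 0, 0, 0, 0, 0, 0],
    [1, 0, 0, 0, 0, 0, 0],
    [1, 0, 0, 0, 0, 0, 0],
    [1, 0, 0, 0, 0, 0, 0],
    [1, 0, 0, 0, 0, 0, 0],
    [1, 0, 0, 0, 0, 0, 0]
  ],
  "grip_force": 40
}}

```text
time_s: 27.22
tool_pos: [0.443, -0.3027, 0.2954]
tool_rot: [180.0, 0.0, -34.0]
force: [-1.2, 1.2, 3.2]
grip_width: 0.0532
```

```bash
python3 - <<'E'
from h import *
plan(.63,.104,.28)
E
```

```text
t 27.2167 grasp [ 0.4429 -0.3027  0.1314] rot [179.9825   0.0149 -33.9792] shift [-0.0723 -0.4418 -0.1487] |d| 0.4717183633259017 turn 0
```

Request:
{"fn": "jog_arm", "kwargs": {
  "rows": [
    [1, 0, 0, -0.015, 0, 0, 0],
    [1, 0, 0, -0.03, 0, 0, 0],
    [1, 0, 0, -0.04, 0, 0, 0],
    [1, -0.0056, -0.034, -0.035, 0, 0, 0],
    [1, -0.0056, -0.034, 0, 0, 0, 0],
    [1, -0.0056, -0.034, 0, 0, 0, 0],
    [1, -0.0056, -0.034, 0, 0, 0, 0],
    [1, -0.0056, -0.034, 0, 0, 0, 0],
    [1, -0.0056, -0.034, 0, 0, 0, 0],
    [1, -0.0056, -0.034, 0, 0, 0, 0],
    [1, -0.0056, -0.034, 0, 0, 0, 0],
    [1, -0.0056, -0.034, 0, 0, 0, 0]
  ]
}}

```text
time_s: 28.22
tool_pos: [0.5702, -0.0242, 0.4086]
tool_rot: [179.9, 0.1, -34.0]
force: [0.8, -0.2, -4.5]
grip_width: 0.0532
```

Request:
{"fn": "jog_arm", "kwargs": {
  "rows": [
    [1, -0.0056, -0.034, 0, 0, 0, 0],
    [1, -0.0056, -0.034, 0, 0, 0, 0],
    [1, -0.0056, -0.034, 0, 0, 0, 0],
    [1, -0.0051, -0.0338, 0, 0, 0, 0],
    [1, 0, 0, 0, 0, 0, 0],
    [1, 0, 0, 0, 0, 0, 0]
  ]
}}

```text
time_s: 28.72
tool_pos: [0.6276, 0.1024, 0.4079]
tool_rot: [-180.0, 0.2, -33.7]
force: [-0.7, -0.2, -4.3]
grip_width: 0.0532
```

```bash
python3 - <<'E'
from h import *
v=cam("wrist");cv2.imwrite("pics/w10.png",v[0][:,:,::-1])
s=status.get_obs(); find("wrist","jar",v,base=s['tool_pos'][2]-.164-.131); find("wrist","pad_jar",v); print(s['grip_width'])
plan(.63,.104,.164)
E
```

```text
jar       conf 0.81 n5356 zmed 263 rect (631,108) 52x45 long-axis -33.6deg circ (629,104) d55
pad_jar   conf 0.62 n1162 zmed 34 rect (643,120) 82x42 long-axis -40.7deg circ (630,105) d82
0.05329735371142396
t 28.8667 grasp [0.6276 0.0974 0.2446] rot [179.8791   0.0221 -34.0835] shift [-0.0017 -0.007   0.0805] |d| 0.08085734046073312 turn 0
```

Request:
{"fn": "jog_arm", "kwargs": {
  "rows": [
    [1, 0, 0, 0.015, 0, 0, 0],
    [1, 0, 0, 0.025, 0, 0, 0],
    [1, 0, 0, 0.02, 0, 0, 0],
    [1, 0, 0, 0.01, 0, 0, 0],
    [1, 0, 0, 0.006, 0, 0, 0],
    [1, 0, 0, 0, 0, 0, 0],
    [1, 0, 0, 0, 0, 0, 0]
  ]
}}

```text
time_s: 29.45
tool_pos: [0.6282, 0.0987, 0.3343]
tool_rot: [-180.0, -0.1, -34.0]
force: [-0.1, 0.3, -3.9]
grip_width: 0.0536
```

```bash
python3 - <<'E'
from h import *
v=cam("wrist");cv2.imwrite("pics/w10.png",v[0][:,:,::-1])
s=status.get_obs(); find("wrist","jar",v,base=s['tool_pos'][2]-.164-.131); find("wrist","pad_jar",v); print(s['force'])
plan(.63,.104,.164)
E
```

```text
jar       conf 0.74 n5433 zmed 190 rect (633,104) 51x45 long-axis -34.1deg circ (630,100) d55
pad_jar   conf 0.64 n1567 zmed 34 rect (638,120) 83x47 long-axis -29.8deg circ (630,104) d83
[ 0.2157  0.0885 -4.5681]
t 29.6 grasp [0.6288 0.0994 0.1711] rot [-179.9087   -0.11    -33.9911] shift [-0.0016 -0.0045  0.0071] |d| 0.008520493260636756 turn 0
```

View pics/w10.png

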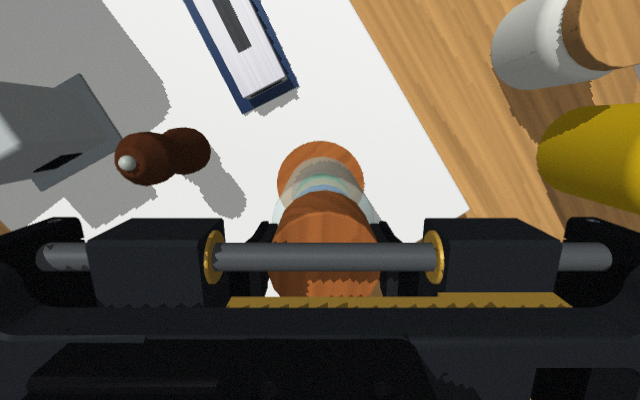

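Request:
{"fn": "jog_arm", "kwargs": {
  "rows": [
    [1, -0.0016, -0.0043, 0, 0, 0, 0],
    [1, 0, 0, 0.003, 0, 0, 0],
    [1, 0, 0, 0.002, 0, 0, 0],
    [1, 0, 0, 0.0015, 0, 0, 0],
    [1, 0, 0, 0, 0, 0, 0]
  ]
}}

```text
time_s: 30.02
tool_pos: [0.6291, 0.1046, 0.3284]
tool_rot: [-179.9, -0.0, -33.9]
force: [-2.3, 1.4, 3.7]
grip_width: 0.0532
```

Contact (force changed sign). Release and retract.

Request:
{"fn": "jog_arm", "kwargs": {
  "rows": [
    [0, 0, 0, 0, 0, 0, 0],
    [0, 0, 0, 0, 0, 0, 0],
    [0, 0, 0, 0, 0, 0, 0],
    [0, 0, 0, 0, 0, 0, 0],
    [0, 0, 0, 0, 0, 0, 0],
    [0, 0, 0, 0, 0, 0, 0],
    [0, 0, 0, -0.02, 0, 0, 0],
    [0, 0, 0, -0.03, 0, 0, 0],
    [0, 0, 0, -0.04, 0, 0, 0],
    [0, 0, 0, -0.03, 0, 0, 0],
    [0, 0, 0, 0, 0, 0, 0]
  ]
}}

```text
time_s: 30.93
tool_pos: [0.6299, 0.1046, 0.4546]
tool_rot: [-179.6, -0.5, -34.0]
force: [0.4, 0.1, 2.0]
grip_width: 0.0871
```

Request:
{"fn": "jog_arm", "kwargs": {
  "rows": [
    [0, 0.01, 0.035, 0, 0, 0, 0],
    [0, 0.01, 0.035, 0, 0, 0, 0],
    [0, 0.01, 0.035, 0, 0, 0, 0],
    [0, 0.01, 0.035, 0, 0, 0, 0],
    [0, 0.01, 0.035, 0, 0, 0, 0],
    [0, 0.01, 0.035, 0, 0, 0, 0],
    [0, 0.01, 0.035, 0, 0, 0, 0],
    [0, 0.01, 0.035, 0, 0, 0, 0],
    [0, 0.01, 0.035, 0, 0, 0, 0],
    [0, 0.01, 0.035, 0, 0, 0, 0],
    [0, 0.01, 0.035, 0, 0, 0, 0],
    [0, 0, 0, 0, 0, 0, 0]
  ]
}}

```text
time_s: 31.93
tool_pos: [0.5011, -0.2863, 0.4461]
tool_rot: [179.7, -0.0, -34.7]
force: [-1.4, -1.8, -0.9]
grip_width: 0.0871
```

```bash
python3 - <<'E'
from h import *
v=cam("top");cv2.imwrite("pics/t11.png",v[0][:,:,::-1])
for t in ("jar","bowl","box","stand"): find("top",t,v,base=.033)
for t in ("pad_bowl","pad_box","pad_jar","pad_stand","cup","mill"): find("top",t,v)
v=cam("scene")
for t in ("jar","bowl","box","stand"): find("scene",t,v,base=.033)
for t in ("pad_jar","cup","mill"): find("scene",t,v)
E
```

```text
jar       conf 0.73 n767 zmed 183 rect (625,104) 53x52 long-axis 45.6deg circ (626,104) d55
bowl      conf 0.91 n852 zmed 87 rect (439,89) 117x116 long-axis 0.9deg circ (439,90) d119
box       conf 0.95 n1273 zmed 118 rect (454,277) 79x52 long-axis -7.5deg circ (454,276) d88
stand     conf 0.61 n1448 zmed 53 rect (648,270) 144x41 long-axis 81.7deg circ (647,271) d146
pad_bowl none
pad_box   conf 0.68 n556 zmed 32 rect (453,278) 101x71 long-axis -8.2deg circ (454,278) d120
pad_jar   conf 0.81 n303 zmed 33 rect (614,98) 83x54 long-axis -66.8deg circ (627,103) d83
pad_stand conf 0.73 n447 zmed 33 rect (626,270) 164x53 long-axis -82.5deg circ (643,273) d164
cup none
mill      conf 0.75 n93 zmed 120 rect (543,199) 21x17 long-axis 12.2deg circ (542,198) d23
jar       conf 0.56 n416 zmed 182 rect (636,100) 55x53 long-axis -58.8deg circ (637,101) d58
bowl      conf 0.78 n475 zmed 85 rect (449,87) 120x118 long-axis -35.0deg circ (449,87) d124
box       conf 0.96 n440 zmed 117 rect (465,273) 82x55 long-axis -7.8deg circ (465,274) d90
stand     conf 0.60 n610 zmed 52 rect (656,265) 145x41 long-axis 82.1deg circ (657,266) d146
pad_jar   conf 0.74 n212 zmed 32 rect (641,89) 82x56 long-axis 19.4deg circ (637,101) d84
cup       conf 0.82 n166 zmed 55 rect (551,-206) 51x50 long-axis -81.8deg circ (551,-206) d53
mill      conf 0.78 n33 zmed 119 rect (553,192) 20x15 long-axis -51.7deg circ (555,194) d21
```

View pics/t11.png

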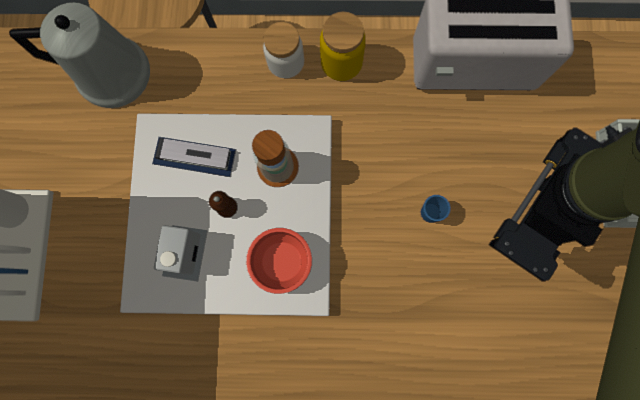

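```bash
python3 -c "
from cell import env; print(env.sign_off())"
```

```text
the job is handed in; nothing more can be done
None
```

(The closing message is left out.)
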